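Shut the loaded thermal cycler bay and start it

ROBOT

A 6-joint arm with a two-finger parallel gripper is mounted at the origin on the work surface. World frame = base frame: x ahead of the robot, y to its left, z up, the work surface at z = 0. Lengths are in mm, angles in degrees, forces in N, time in s.
With the tool pointing down it reaches from about 300 to 850 mm from the base axis. Payload 4.2 kg.
Tool frame: the origin (TCP) lies between the finger pads; the fingertips stand 14 mm ahead of it and the grasp point (between the pads) lies 5 mm behind it (env.finger_overhang is the distance from the TCP to the fingertips, in mm); z points along the fingers, y is the line along which they close (so a half turn about z gives the same grasp; the last joint's range is limited). The gripper opens to 91 mm and grips with 3 to 60 N. Pads are 32 mm wide; open, the fingers measure 118 mm over their backs; the gripper's body (76 mm by 178 mm) begins 60 mm behind the grasp point.
Start: joints at [74.656, 18.312, 89.639, -0, 72.044, -1.146], TCP at [141.032, 557.451, 227.976] pointing down, gripper open.
Joint ranges: [-177.97, 177.97], [-48.28, 115.42], [12.27, 149.76], [-77.06, 257.06], [2.81, 150.46], [-146.56, 146.56]. Speed limits (degrees/s): [147.25, 147.25, 180, 180, 180, 180].

INTERFACE

Orientations are given as [roll, pitch, yaw] about the fixed x, y, z axes, in that order (R = Rz(yaw) Ry(pitch) Rx(roll)).
In Python, from workcell import status, cams, env, finder gives the robot as it stands.
- The arm moves only by the tool apply_moves, never from a script. Its argument "increments" is a list of rows, each a list of 7 numbers: the opening, from -1 (shut) to 1 (fully open), then the shift along the world's x, y, z in m, then the turn, a rotation vector about the world's x, y, z in degrees. In form: [[gripper, x, y, z, ax, ay, az], ...]. A call has 1 to 5 rows; each row shifts and turns the commanded pose from where the row before left it; what a row does not reach is not made up. A row lasts 1/12 s, in which the tool goes at most 41.7 mm and 7.16 degrees, less where a joint would pass 70% of its speed; a pose out of reach is approached as far as the arm can. A call with a gripper value outside its range is refused whole. The fingers move at their own pace and stop on an object; "newtons" is the grip in N (left out, the last holds). Time passes only in rows, so rows that do not move let the fingers close. It gives the time, the measured TCP pose, the force, the opening and the grip force at its end, in the units of the state.
- status.state(): the state, without advancing time (a new reading comes with each control period).
- cams.grab_frame(name): name is "scene" or "top"; returns a dict with "color" (384x512x3 uint8, red, green, blue), "intrinsics" (3x3 intrinsics, pixels), "R" (3x3) and "t" (3): a world point X has camera coordinates R X + t. Camera axes: x right, y down, z forward; pixel columns grow to the right and rows downward; lengths in mm; the calibration is good to about 2 mm. A picture is of the moment at which its call begins. There is no depth.
- env.job_done(): hands the job in; it is judged then, once.
Trained networks look in the newest picture that a camera, given by its name, has taken for a name from the list of things; names that differ only in an ending like _2 or _b are one class to them, and where a whole thing is asked for, a point or a joint stands for the part that bears it (a point fixed in the world has none). Each returns a list of dicts, best first, with "score" (0 to 1); they miss things now and then, are a little off and sometimes report something else, mostly with a low value. They report only what shows in the picture. A call takes as long as a camera call. They do not tell look-alikes from the thing itself.
- finder.boxes_of(query, camera): "rect" ([left, top, width, height] in pixels, round what is visible of it).
- finder.trace(query, camera): "pixels" (384x512 bool, what is visible of it) and "rect" ([left, top, width, height] in pixels, round what is visible of it).
The state is a dict: "time_s": time; "qpos": joint angles; "qvel": joint speeds; "effort": joint torques, N m; "ee_pos": TCP position; "ee_rot": TCP orientation; "force": force on the tool from outside, world axes, zero at the start; "torque": the same for the moment, N m; "gripper_width": finger opening in mm; "gripper_force": force on a finger pad.
Only numpy, scipy, OpenCV 4.12 (cv2) and the standard library are available. Lean on these libraries where they do the work, as an engineer would, in place of code of your own. Each camera call takes 0.05 s, during which the arm holds its last target. There are 200 camera calls.

TASK

One bay of the thermal cycler is loaded with tube strips. With the fingertips, push that bay's open lid over and down until it is fully shut, then press and let go that bay's round start key. Only push from outside: keep off the hot plate under the lid, do not press any other key, and leave the idle bay's lid, the tubes and everything else on the bench as they are.

Things in the scene. Friction and masses are not known exactly. Their poses are not given: they have to be found in the camera images.
- cycler: fixed white two-bay thermal cycler, 280 (x) by 300 mm (y). Origin: centre of underside; x to its rear, y to its left seen from the robot, z up; yaw within 18 degrees. Black panel along the front rises at 22 degrees from 88 mm (x = -140 mm) to 122 mm (x = -55 mm). Deck behind at 116 mm. Bays at y = +75 (left) and -75 mm (right), each with its lid; lids 35 mm apart
- block_full: the loaded sample block, fixed: aluminium, 66 (x) by 84 (y) by 14 mm, 48 wells, three tube strips in it. It is in the left or the right bay of the cycler, differing from run to run: that bay is the loaded bay; the other holds the same block with empty wells. Origin: centre of its underside, on the deck; axes parallel to the cycler's
- strip0: loose strip of eight closed 0.2 ml tubes seated in the loaded block, 74 mm long (y), 9 mm wide, 5 mm above the block. Origin: centre of its web, on the block's top, at x = -22.5 mm in the block's frame
- strip1: loose strip of eight closed 0.2 ml tubes seated in the loaded block, 74 mm long (y), 9 mm wide, 5 mm above the block. Origin: centre of its web, on the block's top, at x = -4.5 mm in the block's frame
- strip2: loose strip of eight closed 0.2 ml tubes seated in the loaded block, 74 mm long (y), 9 mm wide, 5 mm above the block. Origin: centre of its web, on the block's top, at x = 13.5 mm in the block's frame
- lid_left (a joint): angle (rad) of the left lid (cycler y = +75 mm) about its rear hinge: 0 = fully shut, level, outer face 178 mm above the bench; 1.15 to 1.42 = open as found, standing up, leaning a little to the front. Off-white box, 115 mm wide, about 0.5 kg. Stiff hinge: it stays where it is left, takes 0.5 to 4 N near the front edge to swing shut, does not spring back
- lid_left_hinge (a point): point on the left lid's hinge line (parallel to the cycler's y), mid-width, 140 mm above the bench, 100 mm behind the cycler's origin. Axes turn with the lid: -x runs along the lid to its front edge, 150 mm away; z points out of the outer face, which lies 38 mm off the plane through the hinge line
- lid_left_push (a point): point on the outer face of the left lid, mid-width, 120 mm along the lid from the hinge line, 30 mm short of the front edge, 38 mm out. z points out of the face: to the rear and a little up while open, straight up when shut
- heater_left: hot plate of bare aluminium, 108 by 94 by 6 mm, sprung (gives 3 mm), on the underside of the left lid; not to be touched. Origin: centre of its lower face
- start_left (a joint): travel (m) of the left bay's start key along the panel's normal: 0 = up, 0.004 = fully down; springs back; 1.2 N starts it, 4 N brings it fully down
- start_left_top (a point): centre of the top of the left bay's start key: round grey key, 26 mm across, in a thin 34 mm bright bezel, the larger and outermost key on that side (112 mm left of the middle, 97.5 mm in front of the cycler's origin); its top stands 7 mm off the panel, square to it
- stop_left (a joint): travel (m) of the left bay's stop key, 0 = up, 0.004 = down; springs back. Small square grey key, 14 mm, in line with the start key, 48 mm nearer the middle of the panel
- lid_right (a joint): angle (rad) of the right lid (cycler y = -75 mm) about its rear hinge: 0 = fully shut, level, outer face 178 mm above the bench; 1.15 to 1.42 = open as found, standing up, leaning a little to the front. Off-white box, 115 mm wide, about 0.5 kg. Stiff hinge: it stays where it is left, takes 0.5 to 4 N near the front edge to swing shut, does not spring back
- lid_right_hinge (a point): point on the right lid's hinge line (parallel to the cycler's y), mid-width, 140 mm above the bench, 100 mm behind the cycler's origin. Axes turn with the lid: -x runs along the lid to its front edge, 150 mm away; z points out of the outer face, which lies 38 mm off the plane through the hinge line
- lid_right_push (a point): point on the outer face of the right lid, mid-width, 120 mm along the lid from the hinge line, 30 mm short of the front edge, 38 mm out. z points out of the face: to the rear and a little up while open, straight up when shut
- heater_right: hot plate of bare aluminium, 108 by 94 by 6 mm, sprung (gives 3 mm), on the underside of the right lid; not to be touched. Origin: centre of its lower face
- start_right (a joint): travel (m) of the right bay's start key along the panel's normal: 0 = up, 0.004 = fully down; springs back; 1.2 N starts it, 4 N brings it fully down
- start_right_top (a point): centre of the top of the right bay's start key: round grey key, 26 mm across, in a thin 34 mm bright bezel, the larger and outermost key on that side (112 mm right of the middle, 97.5 mm in front of the cycler's origin); its top stands 7 mm off the panel, square to it
- stop_right (a joint): travel (m) of the right bay's stop key, 0 = up, 0.004 = down; springs back. Small square grey key, 14 mm, in line with the start key, 48 mm nearer the middle of the panel
- tube_rack: loose blue freezer rack full of microtubes, 132 x 132 x 51 mm, left of the cycler. Origin: centre of its underside (as for all below)
- tip_box: loose pipette tip box, 122 x 82 x 64 mm, right of the cycler
- pipette: loose white micropipette lying on the bench close beside the cycler on its left, along its flank, 260 mm long along its y axis (from -120 to +140 mm), up to 30 mm high
- reagent_rack: loose small tube rack, 50 x 110 x 44 mm, close beside the cycler on its right
- bottle: loose clear bottle with white cap, 68 mm across, 170 mm high, left and rear
Mind the look-alikes: they are no part of the job. What is shaped like the reagent_rack but orange or purple is not meant.

How it is judged:
By the outcome, as a careful person would: the job done as asked, in the order asked, and still so for the second after the job is handed in, with the robot touching nothing.
It also fails if it takes over 45 s, if anything falls off the work surface, if the arm or the gripper's body presses on something with over 40 N, if the wrist force passes 120 N, or if a joint passes its speed limit or range.

## Working session

There is one attempt and no reset: what is moved stays moved. The work goes in short steps, Python scripts to look and compute and a tool call to move; the robot and the scene stay as the last step left them, time stands still between calls to the robot, and variables do not carry over. Pictures are saved under pics/ and viewed, at most 10 in all, crops included, and the job is handed in when it is done.

Besides the shell and the picture viewer there is one more tool, called by a JSON object that holds its "op" and its "data", one argument or row to a line. apply_moves: Moves the arm, as the interface text tells. Its arguments: {"type":"object","properties":{"increments":{"type":"array","items":{"type":"array","items":{"type":"number"}}},"newtons":{"type":"number"}},"required":["increments"]}

```bash
mkdir -p pics; ls; python3 - <<'E'
from workcell import status,cams,env,finder
import cv2,numpy as np
print(status.state())
for n in("scene","top"):
    f=cams.grab_frame(n); cv2.imwrite(f"pics/{n}0.png",cv2.resize(f["color"][:,:,::-1],(768,576)))
    print(n,f["intrinsics"].tolist(),f["R"].tolist(),f["t"].tolist())
    for q in("cycler","block_full","start_left_top","start_right_top","stop_left","stop_right","lid_left","lid_right","strip0"):
        print(q,[(np.round(d["rect"]).tolist(),round(d["score"],2)) for d in finder.boxes_of(q,n)][:4])
E
```

```text
pics
{'time_s': 0.0, 'qpos': array([ 7.46563877e+01,  1.83509492e+01,  8.97087442e+01, -4.66302918e-04,
        7.20428870e+01, -1.14452461e+00]), 'qvel': array([ 0.04720026,  0.10473096,  0.13733148,  0.07128124, -0.04782022,
        0.1371984 ]), 'effort': array([ 9.15142900e-04, -4.12461913e+01, -2.31974047e+01,  7.27576646e-02,
        4.56646609e-02, -1.37005045e-04]), 'ee_pos': array([140.89957093, 556.95729834, 227.11135237]), 'ee_rot': array([-1.79897431e+02, -1.60573763e-03,  1.65801055e+02]), 'force': array([ 0.27009584,  1.21255443, -1.19090847]), 'torque': array([-0.02016327,  0.01945319, -0.03312534]), 'gripper_force': 0.0, 'gripper_width': 91.01324614520995}
scene [[395.89616357610527, 0.0, 255.51913798259264], [0.0, 395.89616357610527, 191.66083471050374], [0.0, 0.0, 1.0]] [[0.8783983220548688, -0.4779269587859606, 0.0014865654352383042], [-0.4548668382644323, -0.8369618075066689, -0.30428784435545264], [0.14667156254199115, 0.26660974258412273, -0.952578972002174]] [-526.6016210243448, 307.95084744120186, 1173.7635766897756]
cycler [([164.0, 108.0, 120.0, 150.0], 0.87
[... 565 characters left out ...]
4414, 193.59501379849775], [0.0, 0.0, 1.0]] [[-0.022533463947983466, -0.9996782347968256, 0.011647741240582215], [-0.9932685374337614, 0.021061839038327618, -0.1139035182973762], [0.11362154525749972, -0.014135975729542437, -0.9934235343716556]] [8.44698867001411, 579.59541447438, 1205.6047197682842]
cycler [([178.0, 160.0, 116.0, 115.0], 0.58), ([269.0, 255.0, 6.0, 9.0], 0.24), ([85.0, 143.0, 42.0, 32.0], 0.24)]
block_full [([192.0, 190.0, 33.0, 27.0], 0.65)]
start_left_top []
start_right_top []
stop_left []
stop_right []
lid_left [([177.0, 160.0, 53.0, 30.0], 0.62), ([190.0, 191.0, 34.0, 27.0], 0.37)]
lid_right [([242.0, 166.0, 49.0, 30.0], 0.62)]
strip0 [([194.0, 200.0, 24.0, 5.0], 0.48)]
```

```bash
python3 - <<'E'
import cv2
a=cv2.imread("pics/scene0.png");b=cv2.imread("pics/top0.png")
cv2.imwrite("pics/s1.png",cv2.resize(a[75:435,180:500],None,fx=1.65,fy=1.65,interpolation=2))
cv2.imwrite("pics/t1.png",cv2.resize(b[200:440,90:460],None,fx=2.1,fy=2.1,interpolation=2))
E
```

```text
(no output)
```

View pics/scene0.png

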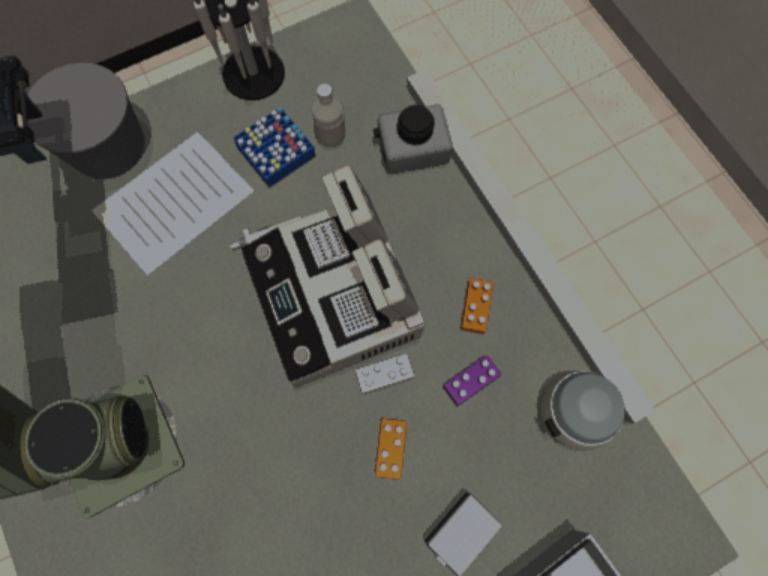

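View pics/t1.png

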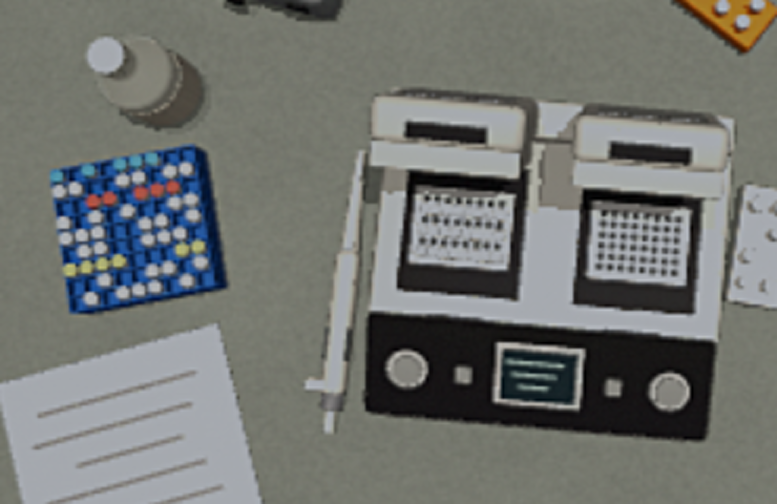

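View pics/s1.png

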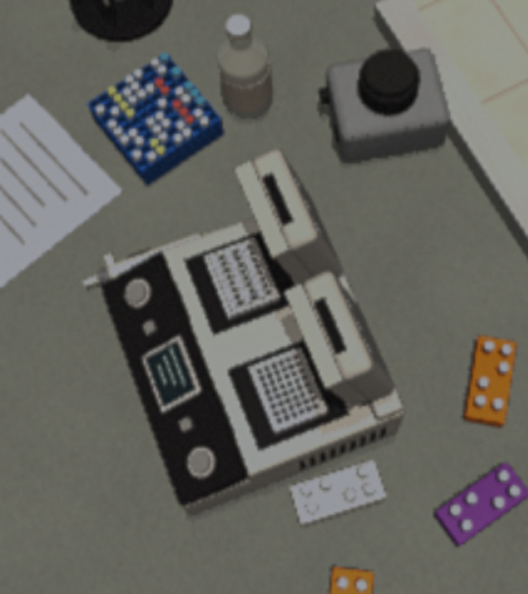

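The left bay is the loaded one: its block shows three irregular white strips around crop (462,230). The right block around (640,245) has plain empty wells. Next I'll fit the cycler pose from the keys, panel corners and lid edges.

```bash
cat > fit.py <<'E'
from workcell import cams
import cv2,numpy as np
from scipy.optimize import least_squares
T=lambda u,v:((u/2.1+90)/1.5-.25,(v/2.1+200)/1.5-.25)
S=lambda u,v:((u/1.65+180)/1.5-.25,(v/1.65+75)/1.5-.25)
c,s=np.cos(np.radians(22)),np.sin(np.radians(22))
zp=lambda x:88+(x+140)*34/85
def key(y,h): return [-97.5-h*0, y, zp(-97.5)+h]   # refined below
def keytop(y,h=7): return np.array([-97.5,y,zp(-97.5)])+h*np.array([-s,0,c])
fr={n:cams.grab_frame(n) for n in("scene","top")}
def blob(n,uv):
    g=cv2.cvtColor(fr[n]["color"],cv2.COLOR_RGB2GRAY).astype(float)
    u,v=map(lambda a:int(round(a)),uv); r=7
    w=g[v-r:v+r+1,u-r:u+r+1]; m=(w>80).astype(np.uint8)
    k,l,st,ce=cv2.connectedComponentsWithStats(m); i=l[r,r]
    print(n,uv,"area",st[i][4],"->",ce[i]+[u-r,v-r]); return ce[i]+[u-r,v-r]
obs=[("top",blob("top",T(406,368)),keytop(112),0,1),("top",blob("top",T(669,391)),keytop(-112),0,1),
("scene",blob("scene",S(137,292)),keytop(112),0,1),("scene",blob("scene",S(201,462)),keytop(-112),0,1),
("top",blob("top",T(463,375)),keytop(64,4),0,1),("top",blob("top",T(613,387)),keytop(-64,4),0,1)]
for i,y,pts in((1,75,[T(373,97),T(527,97),T(372,140),T(520,150)]),(2,-75,[T(578,115),T(731,120),T(575,160),T(726,167)])):
    for (dy,z),uv in zip([(57.5,38),(-57.5,38),(57.5,0),(-57.5,0)],pts): obs.append(("top",uv,[-150,y+dy,z],i,.3))
def world(p,P,j):
    P=np.array(P,float)
    if j: a=p[2+j]; x,z=P[0],P[2]; P=np.array([100+x*np.cos(a)+z*np.sin(a),P[1],140-x*np.sin(a)+z*np.cos(a)])
    cy,sy=np.cos(p[2]),np.sin(p[2])
    return np.array([p[0]+cy*P[0]-sy*P[1],p[1]+sy*P[0]+cy*P[1],P[2]])
def proj(n,X):
    f=fr[n]; q=f["intrinsics"]@(f["R"]@X+f["t"]); return q[:2]/q[2]
res=lambda p:np.concatenate([(proj(n,world(p,P,j))-uv)*w for n,uv,P,j,w in obs])
if __name__=="__main__":
    r=least_squares(res,[500,0,-.07,1.3,1.3],x_scale=[100,100,.1,.1,.1]); p=r.x
    print("pose",p,np.degrees(p[2:])); print(np.round(r.fun.reshape(-1,2),2).tolist())
    np.save("p.npy",p)
    print("key",world(p,keytop(112),0))
E
python3 fit.py
```

```text
top (188.63888888888889, 249.90873015873015) area 124 -> [188.76612903 249.79032258]
top (272.13095238095235, 257.2103174603174) area 125 -> [272.056 257.264]
scene (175.10353535353534, 167.72979797979798) area 92 -> [175.31521739 167.82608696]
scene (200.96212121212122, 236.41666666666666) area 109 -> [200.82568807 236.35779817]
top (206.734126984127, 252.13095238095238) area 25 -> [207. 252.]
top (254.35317460317458, 255.9404761904762) area 24 -> [254.08333333 256.08333333]
pose [ 5.10620120e+02  6.06755259e+01 -1.08304257e-01  1.35103745e+00
  1.34253178e+00] [-6.20537682 77.4087436  76.92140489]
[[0.12, 0.18], [0.46, -0.06], [-1.13, -0.19], [-1.0, -0.02], [-0.04, -0.93], [0.55, -0.89], [-0.2, -0.83], [0.1, 0.47], [-0.43, 0.01], [0.38, 0.35], [-0.22, -0.68], [0.17, 0.14], [-0.34, -0.04], [0.17, 0.58]]
key [423.19088486 182.84177715 111.49028698]
```

Fit is good to about 1 px. I'll go up and over to a point behind the left lid, with the fingers closed.

{"op": "apply_moves", "data": {
  "increments": [
    [-1, 0, 0, 0.04, 0, 0, 4],
    [-1, 0, 0, 0.04, 0, 0, 4],
    [-1, 0, 0, 0.04, 0, 0, 0],
    [-1, 0.0296, -0.0229, 0, 0, 0, 0],
    [-1, 0.0296, -0.0229, 0, 0, 0, 0]
  ],
  "newtons": 20
}}

```text
time_s: 1.52
ee_pos: [200.3, 513.0, 351.0]
ee_rot: [179.6, 0.1, 174.0]
force: [0.8, 0.1, -0.8]
gripper_width: 60.7
gripper_force: 0.0
```

{"op": "apply_moves", "data": {
  "increments": [
    [-1, 0.0296, -0.0229, 0, 0, 0, 0],
    [-1, 0.0296, -0.0229, 0, 0, 0, 0],
    [-1, 0.0296, -0.0229, 0, 0, 0, 0],
    [-1, 0.0296, -0.0229, 0, 0, 0, 0],
    [-1, 0.0296, -0.0229, 0, 0, 0, 0]
  ]
}}

```text
time_s: 1.93
ee_pos: [349.4, 395.8, 348.2]
ee_rot: [180.0, 0.0, 173.8]
force: [0.6, 0.5, -0.3]
gripper_width: 27.5
gripper_force: 0.0
```

{"op": "apply_moves", "data": {
  "increments": [
    [-1, 0.0296, -0.0229, 0, 0, 0, 0],
    [-1, 0.0296, -0.0229, 0, 0, 0, 0],
    [-1, 0.0296, -0.0229, 0, 0, 0, 0],
    [-1, 0.0296, -0.0229, 0, 0, 0, 0],
    [-1, 0.0296, -0.0229, 0, 0, 0, 0]
  ]
}}

```text
time_s: 2.35
ee_pos: [497.4, 281.2, 348.1]
ee_rot: [180.0, 0.0, 173.8]
force: [0.8, 0.6, 0.4]
gripper_width: 0.3
gripper_force: 0.0
```

{"op": "apply_moves", "data": {
  "increments": [
    [-1, 0.0296, -0.0229, 0, 0, 0, 0],
    [-1, 0.0296, -0.0229, 0, 0, 0, 0],
    [-1, 0.0296, -0.0229, 0, 0, 0, 0],
    [-1, 0.0296, -0.0229, 0, 0, 0, 0],
    [-1, 0.0296, -0.0229, 0, 0, 0, 0]
  ]
}}

```text
time_s: 2.77
ee_pos: [645.5, 166.7, 348.0]
ee_rot: [180.0, 0.0, 173.8]
force: [0.5, 1.2, 0.0]
gripper_width: 0.5
gripper_force: 0.0
```

{"op": "apply_moves", "data": {
  "increments": [
    [-1, 0.032, -0.023, 0, 0, 0, 0],
    [-1, 0, 0, 0, 0, 0, 0],
    [-1, 0, 0, -0.036, 0, 0, 0],
    [-1, 0, 0, -0.036, 0, 0, 0],
    [-1, 0, 0, 0, 0, 0, 0]
  ]
}}

```text
time_s: 3.18
ee_pos: [671.9, 144.2, 266.9]
ee_rot: [-179.7, -1.0, 173.8]
force: [-0.9, -0.3, -2.0]
gripper_width: 0.4
gripper_force: 0.0
```

```bash
python3 - <<'E'
from workcell import cams,status
import cv2,numpy as np
o=[]
for n,(u,v) in(("scene",(150,80)),("top",(165,130))):
    f=cams.grab_frame(n); o.append(cv2.resize(f["color"][v:v+160,u:u+130,::-1],None,fx=3,fy=3,interpolation=2))
cv2.imwrite("pics/c2.png",np.hstack(o)); print(status.state()["ee_pos"],status.state()["force"])
E
```

```text
[675.63850169 145.32959202 275.27651007] [ 0.33636109 -0.21248622  1.47307329]
```

View pics/c2.png

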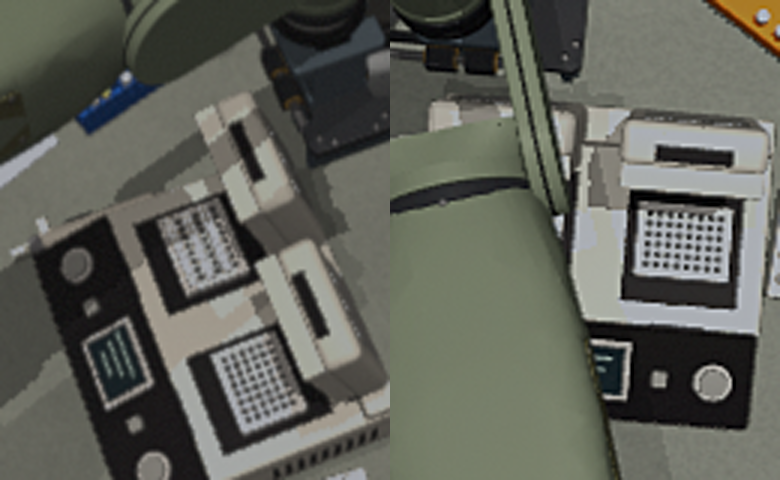

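The closed fingers stand behind the left lid: the gripper body is the dark box at (325,85) in the left half, and there is a clear gap to the lid. Next I'll work out the arc.

```bash
python3 - <<'E'
import numpy as np
from workcell import status
p=np.load("p.npy");c,s=np.cos(p[2]),np.sin(p[2]);r=120
th=np.linspace(1.55,0,21)
x=100-r*np.cos(th)+38*np.sin(th)+16; z=140+r*np.sin(th)+38*np.cos(th)+14; y=100
X=np.c_[p[0]+c*x-s*y,p[1]+s*x+c*y,z]
print(X[[0,5,10,15,20]].round(1),status.state()["ee_pos"].round(1))
print((np.diff(X,axis=0)/1000).round(4).tolist())
E
```

```text
[[672.  143.7 274.8]
 [624.1 148.9 279.2]
 [578.  153.9 265.1]
 [540.6 158.  234.5]
 [517.5 160.5 192. ]] [675.6 145.3 275.3]
[[-0.0094, 0.001, 0.0024], [-0.0096, 0.001, 0.0016], [-0.0097, 0.001, 0.0009], [-0.0097, 0.0011, 0.0001], [-0.0097, 0.0011, -0.0006], [-0.0096, 0.001, -0.0014], [-0.0095, 0.001, -0.0021], [-0.0093, 0.001, -0.0028], [-0.009, 0.001, -0.0036], [-0.0087, 0.0009, -0.0042], [-0.0084, 0.0009, -0.0049], [-0.008, 0.0009, -0.0055], [-0.0075, 0.0008, -0.0062], [-0.007, 0.0008, -0.0067], [-0.0065, 0.0007, -0.0072], [-0.0059, 0.0006, -0.0077], [-0.0053, 0.0006, -0.0082], [-0.0047, 0.0005, -0.0086], [-0.004, 0.0004, -0.0089], [-0.0033, 0.0004, -0.0092]]
```

{"op": "apply_moves", "data": {
  "increments": [
    [-1, -0.013, 0.001, 0.002, 0, 0, 0],
    [-1, -0.0096, 0.001, 0.0015, 0, 0, 0],
    [-1, -0.0097, 0.001, 0.001, 0, 0, 0],
    [-1, -0.0097, 0.001, 0, 0, 0, 0],
    [-1, -0.0097, 0.001, -0.0005, 0, 0, 0]
  ]
}}

```text
time_s: 3.7
ee_pos: [626.3, 150.7, 283.6]
ee_rot: [179.8, 0.6, 173.8]
force: [4.0, 0.7, 2.4]
gripper_width: 0.2
gripper_force: 1.9
```

{"op": "apply_moves", "data": {
  "increments": [
    [-1, -0.0096, 0.001, -0.0015, 0, 0, 0],
    [-1, -0.0095, 0.001, -0.002, 0, 0, 0],
    [-1, -0.0093, 0.001, -0.003, 0, 0, 0],
    [-1, -0.009, 0.001, -0.0035, 0, 0, 0],
    [-1, -0.0087, 0.001, -0.004, 0, 0, 0]
  ]
}}

```text
time_s: 4.12
ee_pos: [579.4, 155.9, 269.8]
ee_rot: [179.8, 0.4, 173.8]
force: [1.1, -0.7, 4.4]
gripper_width: 0.5
gripper_force: 1.7
```

```bash
python3 - <<'E'
from workcell import cams,status
import cv2,numpy as np
o=[]
for n,(u,v) in(("scene",(150,80)),("top",(165,130))):
    f=cams.grab_frame(n); o.append(cv2.resize(f["color"][v:v+160,u:u+130,::-1],None,fx=3,fy=3,interpolation=2))
cv2.imwrite("pics/c3.png",np.hstack(o)); print(status.state()["ee_pos"],status.state()["force"])
E
```

```text
[577.76034646 155.75125131 268.45470509] [-0.4451691  -0.45555186  0.34533978]
```

View pics/c3.png

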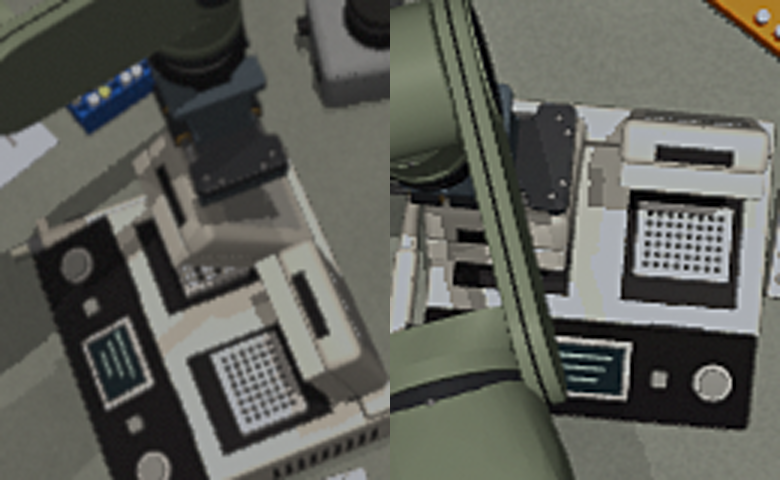

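The left lid is half shut, leading edge near (170,200) in the left half, with the gripper behind it and the idle lid untouched. I'll continue the arc.

{"op": "apply_moves", "data": {
  "increments": [
    [-1, -0.0084, 0.001, -0.005, 0, 0, 0],
    [-1, -0.008, 0.001, -0.006, 0, 0, 0],
    [-1, -0.0075, 0.001, -0.007, 0, 0, 0],
    [-1, -0.007, 0.001, -0.007, 0, 0, 0],
    [-1, -0.0065, 0.0005, -0.008, 0, 0, 0]
  ]
}}

```text
time_s: 4.63
ee_pos: [541.6, 160.0, 234.9]
ee_rot: [179.9, 0.2, 173.8]
force: [-1.7, 0.5, 2.8]
gripper_width: 0.5
gripper_force: 1.2
```

{"op": "apply_moves", "data": {
  "increments": [
    [-1, -0.006, 0.0005, -0.008, 0, 0, 0],
    [-1, -0.005, 0.0005, -0.008, 0, 0, 0],
    [-1, -0.005, 0.0005, -0.0085, 0, 0, 0],
    [-1, -0.004, 0.0005, -0.009, 0, 0, 0],
    [-1, -0.003, 0.0005, -0.005, 0, 0, 0]
  ]
}}

```text
time_s: 5.05
ee_pos: [517.5, 162.1, 193.4]
ee_rot: [-180.0, -0.0, 173.8]
force: [-0.3, 0.0, 0.9]
gripper_width: 0.3
gripper_force: 0.3
```

{"op": "apply_moves", "data": {
  "increments": [
    [-1, 0, 0, 0, 0, 0, 0],
    [-1, 0, 0, 0, 0, 0, 0]
  ]
}}

```text
time_s: 5.22
ee_pos: [518.0, 162.0, 194.0]
ee_rot: [-180.0, -0.0, 173.8]
force: [0.2, -0.7, 0.0]
gripper_width: 0.7
gripper_force: 0.0
```

{"op": "apply_moves", "data": {
  "increments": [
    [-1, 0, 0, -0.001, 0, 0, 0],
    [-1, 0, 0, -0.001, 0, 0, 0],
    [-1, 0, 0, -0.001, 0, 0, 0],
    [-1, 0, 0, 0, 0, 0, 0]
  ]
}}

```text
time_s: 5.55
ee_pos: [518.5, 162.2, 192.3]
ee_rot: [180.0, 0.1, 173.8]
force: [-1.2, -0.6, 3.0]
gripper_width: 0.0
gripper_force: 1.9
```

{"op": "apply_moves", "data": {
  "increments": [
    [-1, 0, 0, -0.001, 0, 0, 0],
    [-1, 0, 0, -0.001, 0, 0, 0],
    [-1, 0, 0, 0, 0, 0, 0],
    [-1, 0, 0, 0, 0, 0, 0]
  ]
}}

```text
time_s: 5.88
ee_pos: [518.5, 162.2, 192.2]
ee_rot: [179.9, 0.2, 173.8]
force: [-3.2, -1.5, 14.5]
gripper_width: 0.6
gripper_force: 6.9
```

{"op": "apply_moves", "data": {
  "increments": [
    [-1, 0, 0, -0.0015, 0, 0, 0],
    [-1, 0, 0, 0, 0, 0, 0],
    [-1, 0, 0, 0, 0, 0, 0]
  ]
}}

```text
time_s: 6.13
ee_pos: [518.5, 162.1, 192.2]
ee_rot: [179.9, 0.2, 173.8]
force: [-6.1, -1.5, 21.2]
gripper_width: 0.3
gripper_force: 10.6
```

The lid is at its hard stop: TCP z is 192.2 against 192 expected, and does not move at 21 N. Next: lift, back off to the key and tilt square to the panel.

{"op": "apply_moves", "data": {
  "increments": [
    [-1, 0, 0, 0.02, 0, 0, 0],
    [-1, 0, 0, 0.03, 0, 0, 0],
    [-1, 0, 0, 0.034, 0, 0, 0],
    [-1, -0.038, 0.0075, 0, -0.6, -5.47, 0],
    [-1, -0.038, 0.0075, 0, -0.6, -5.47, 0]
  ]
}}

```text
time_s: 6.55
ee_pos: [446.8, 178.5, 275.2]
ee_rot: [179.7, 11.6, 173.5]
force: [-2.2, 0.9, -0.9]
gripper_width: 0.2
gripper_force: 0.0
```

{"op": "apply_moves", "data": {
  "increments": [
    [-1, -0.038, 0.0075, 0, -0.6, -5.47, 0],
    [-1, 0, 0, -0.03, -0.6, -5.47, 0],
    [-1, 0, 0, -0.03, 0, 0, 0],
    [-1, 0, 0, -0.03, 0, 0, 0],
    [-1, 0, 0, 0, 0, 0, 0]
  ]
}}

```text
time_s: 6.97
ee_pos: [399.9, 182.7, 177.1]
ee_rot: [-179.6, 21.5, 174.0]
force: [-0.1, -0.9, -0.7]
gripper_width: 0.6
gripper_force: 0.0
```

```bash
python3 - <<'E'
from workcell import cams,status
import cv2,numpy as np
o=[]
for n,(u,v) in(("scene",(150,80)),("top",(165,130))):
    f=cams.grab_frame(n); o.append(cv2.resize(f["color"][v:v+160,u:u+130,::-1],None,fx=3,fy=3,interpolation=2))
cv2.imwrite("pics/c4.png",np.hstack(o)); s=status.state();print(s["ee_pos"],s["ee_rot"],s["force"])
p=np.load("p.npy");c,d=np.cos(p[2]),np.sin(p[2]);n=np.array([-.3746*c,-.3746*d,.927])
K=np.array([423.2,182.8,111.5]); e=s["ee_pos"]-K; h=e@n; print("height of tip over key",h-14,"lateral",e-h*n)
E
```

```text
[404.17218304 184.67778945 182.09631188] [-179.92833432   21.97223958  173.84144552] [0.26484995 0.04403976 0.57392666]
height of tip over key 58.604872718461294 lateral [ 8.01061177 -1.06209123  3.29159487]
```

View pics/c4.png

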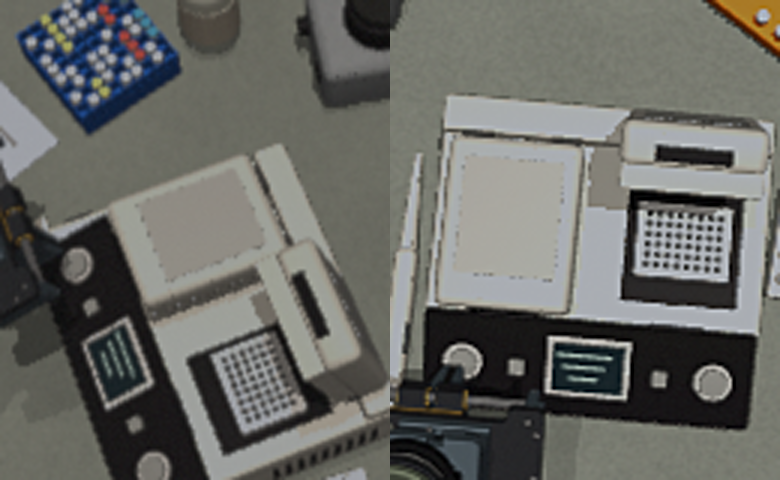

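The left lid lies flat and shut (left half (200,230), right half (510,220)). The tool hovers over the panel just in front of the start key, seen at (461,362) in the right half. I'll correct sideways and close in along the panel normal.

{"op": "apply_moves", "data": {
  "increments": [
    [-1, -0.008, 0.001, -0.003, 0, 0, 0],
    [-1, 0.0055, -0.0006, -0.014, 0, 0, 0],
    [-1, 0.0055, -0.0006, -0.014, 0, 0, 0],
    [-1, 0.0055, -0.0006, -0.014, 0, 0, 0],
    [-1, 0, 0, 0, 0, 0, 0]
  ]
}}

```text
time_s: 7.48
ee_pos: [413.0, 183.7, 136.6]
ee_rot: [-179.9, 22.0, 173.7]
force: [-0.6, -0.2, 0.9]
gripper_width: 0.4
gripper_force: 0.0
```

```bash
python3 - <<'E'
from workcell import cams,status
import cv2,numpy as np
o=[]
for n,(u,v) in(("scene",(150,130)),("top",(165,210))):
    f=cams.grab_frame(n); o.append(cv2.resize(f["color"][v:v+90,u:u+65,::-1],None,fx=6,fy=6,interpolation=2))
cv2.imwrite("pics/c5.png",np.hstack(o)); s=status.state()
p=np.load("p.npy");c,d=np.cos(p[2]),np.sin(p[2]);n=np.array([-.3746*c,-.3746*d,.927])
K=np.array([423.2,182.8,111.5]); e=s["ee_pos"]-K; h=e@n; print(s["ee_pos"],s["force"],"height",h-14,"lateral",e-h*n)
E
```

```text
[413.29090389 184.15201619 138.07046269] [-0.22452557 -0.18632896  0.97652266] height 14.375762541825964 lateral [0.65818407 0.20303882 0.26613082]
```

View pics/c5.png

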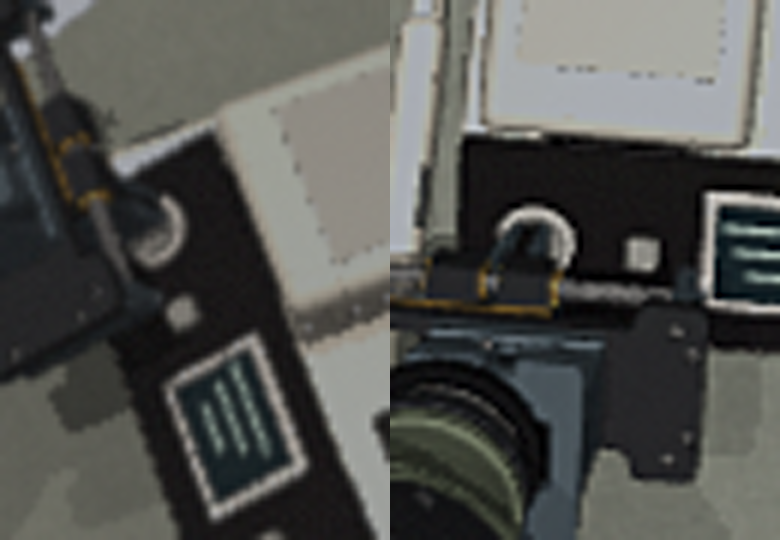

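The closed fingers point at the start key (key ring at (535,240) right half, (155,225) left half), well clear of the stop key. Pressing gently.

{"op": "apply_moves", "data": {
  "increments": [
    [-1, 0.002, -0.0002, -0.005, 0, 0, 0],
    [-1, 0.002, -0.0002, -0.005, 0, 0, 0],
    [-1, 0.0007, 0, -0.002, 0, 0, 0],
    [-1, 0, 0, 0, 0, 0, 0],
    [-1, 0, 0, 0, 0, 0, 0]
  ]
}}

```text
time_s: 8.0
ee_pos: [417.2, 183.4, 125.0]
ee_rot: [-180.0, 22.0, 173.8]
force: [-0.2, 0.2, 0.7]
gripper_width: 0.5
gripper_force: 0.0
```

{"op": "apply_moves", "data": {
  "increments": [
    [-1, 0.0008, 0, -0.002, 0, 0, 0],
    [-1, 0.0008, 0, -0.002, 0, 0, 0],
    [-1, 0, 0, 0, 0, 0, 0],
    [-1, 0, 0, 0, 0, 0, 0]
  ]
}}

```text
time_s: 8.33
ee_pos: [419.0, 183.4, 121.2]
ee_rot: [-180.0, 22.0, 173.8]
force: [-2.2, -0.9, 3.5]
gripper_width: 0.4
gripper_force: 1.9
```

{"op": "apply_moves", "data": {
  "increments": [
    [-1, 0.0004, 0, -0.001, 0, 0, 0],
    [-1, 0.0004, 0, -0.001, 0, 0, 0],
    [-1, 0, 0, 0, 0, 0, 0],
    [-1, 0, 0, 0, 0, 0, 0]
  ]
}}

```text
time_s: 8.67
ee_pos: [419.2, 183.4, 120.7]
ee_rot: [180.0, 22.1, 173.7]
force: [-13.9, -1.3, 24.3]
gripper_width: 0.1
gripper_force: 13.5
```

The key is at its stop. Releasing along the normal and backing off.

{"op": "apply_moves", "data": {
  "increments": [
    [-1, -0.002, 0, 0.005, 0, 0, 0],
    [-1, -0.006, 0.0005, 0.014, 0, 0, 0],
    [-1, -0.01, 0.001, 0.025, 0, 0, 0],
    [-1, -0.025, 0.01, 0.03, 0, 0, 0],
    [-1, -0.03, 0.02, 0.02, 0, 0, 0]
  ]
}}

```text
time_s: 9.08
ee_pos: [347.0, 214.5, 215.0]
ee_rot: [179.9, 22.1, 173.5]
force: [0.6, 2.2, -0.5]
gripper_width: 0.1
gripper_force: 0.0
```

{"op": "apply_moves", "data": {
  "increments": [
    [-1, -0.025, 0.025, 0.02, 0, 0, 0],
    [-1, -0.02, 0.03, 0.02, 0, 0, 0],
    [-1, 0, 0.03, 0.02, 0, 0, 0],
    [-1, 0, 0, 0, 0, 0, 0],
    [-1, 0, 0, 0, 0, 0, 0]
  ]
}}

```text
time_s: 9.5
ee_pos: [301.6, 301.7, 273.5]
ee_rot: [179.9, 22.1, 173.9]
force: [-0.6, -1.1, -0.4]
gripper_width: 0.2
gripper_force: 0.0
```

```bash
python3 - <<'E'
from workcell import cams,status
import cv2,numpy as np
o=[]
for n,(u,v) in(("scene",(150,80)),("top",(165,130))):
    f=cams.grab_frame(n); o.append(cv2.resize(f["color"][v:v+160,u:u+130,::-1],None,fx=3,fy=3,interpolation=2))
cv2.imwrite("pics/c6.png",np.hstack(o)); s=status.state();print(s["ee_pos"],s["force"])
E
```

```text
[301.23949015 298.85396159 271.72583588] [ 1.57259842 -0.30962837 -0.76169724]
```

View pics/c6.png

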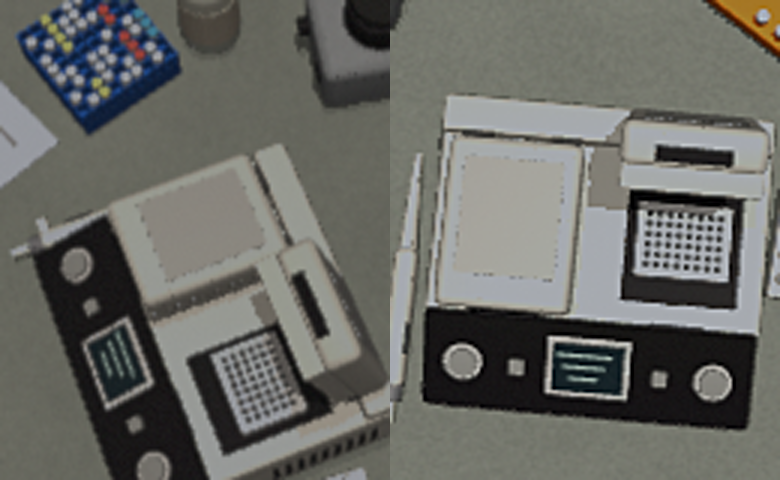

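The left lid is shut, the start key at (461,362) is up again, and the idle lid, pipette and racks have not moved. The robot is clear, so I'm handing in.

```bash
python3 -c "
from workcell import env
print(env.job_done())"
```

```text
the job is handed in; nothing more can be done
None
```

I pushed the loaded left bay's lid fully shut, pressed its start key to the stop and let it go, and handed the job in with the arm clear and everything else looking unmoved in the last pictures.

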